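# Snap the food box lid shut, corner by opposite corner

## Task

Close the lid of the larger, rectangular food box by pressing its four raised clips down over the rim until each lies level, fully home, one at a time in opposite-corner order: any clip first, then the one diagonally across from it, then the other two. Leave the small square box untouched with its clips up, and leave the jar and the bowl where they stand.

Things in the scene. Friction and masses are not known exactly. Their poses are not given: they have to be found in the camera images.
- food_box: Rectangular food box: cream plastic, 140 mm (x) by 200 mm (y) by 100 mm high, grey lid on; immovable. Origin: centre of underside, z up; -x side faces the robot, yaw within 0.4 rad. Four white clips: flat plates 45 mm long (outward), 50 mm wide (along y), 4 mm thick. Hinges parallel to y at x = +-66, y = +-65, z = 102 mm; when down, plates lie level, top at z = 104, reaching x = +-111 mm.
- clip_near_left (a joint): Clip at the box's local -x side, y = +65 mm; hinge angle (rad): 0 = down, level; 0.4 to 0.65 = raised at start (stop 0.8), outer end 36 to 41 mm outward of the hinge and 17 to 27 mm above it. Press straight down on the plate, 20 mm outward of the hinge: a stiff hinge, 2 to 8 N moves it, and it stays where it is left. Its diagonal partner is clip_far_right.
- clip_near_right (a joint): Clip at the box's local -x side, y = -65 mm; hinge angle (rad): 0 = down, level; 0.4 to 0.65 = raised at start (stop 0.8), outer end 36 to 41 mm outward of the hinge and 17 to 27 mm above it. Press straight down on the plate, 20 mm outward of the hinge: a stiff hinge, 2 to 8 N moves it, and it stays where it is left. Its diagonal partner is clip_far_left.
- clip_far_left (a joint): Clip at the box's local +x side, y = +65 mm; hinge angle (rad): 0 = down, level; 0.4 to 0.65 = raised at start (stop 0.8), outer end 36 to 41 mm outward of the hinge and 17 to 27 mm above it. Press straight down on the plate, 20 mm outward of the hinge: a stiff hinge, 2 to 8 N moves it, and it stays where it is left. Its diagonal partner is clip_near_right.
- clip_far_right (a joint): Clip at the box's local +x side, y = -65 mm; hinge angle (rad): 0 = down, level; 0.4 to 0.65 = raised at start (stop 0.8), outer end 36 to 41 mm outward of the hinge and 17 to 27 mm above it. Press straight down on the plate, 20 mm outward of the hinge: a stiff hinge, 2 to 8 N moves it, and it stays where it is left. Its diagonal partner is clip_near_left.
- square_box: Bystander: a smaller, square food box of the same make, 110 x 110 x 80 mm high, with only two clips, one in the middle of its near and far sides, both raised (their ends up to 111 mm above the table). Fixed. Origin at the centre of its underside. It stands to one side of the food box, left or right.
- jar: Bystander: closed jar with a steel cap, 60 mm across, 100 mm high, loose. Origin at the centre of its underside.
- bowl: Bystander: steel bowl, 120 mm across, 50 mm high, loose. Origin at the centre of its underside.

How it is judged:
On the way, in this order (a step that is already met when the one before it is completed fails the run):
1. one clip of the food box is pressed down and the other three are still up (((value of joint clip_near_left below 0.17 rad and not (value of joint clip_near_right below 0.17 rad) and not (value of joint clip_far_left below 0.17 rad) and not (value of joint clip_far_right below 0.17 rad)) or (not (value of joint clip_near_left below 0.17 rad) and value of joint clip_near_right below 0.17 rad and not (value of joint clip_far_left below 0.17 rad) and not (value of joint clip_far_right below 0.17 rad)) or (not (value of joint clip_near_left below 0.17 rad) and not (value of joint clip_near_right below 0.17 rad) and value of joint clip_far_left below 0.17 rad and not (value of joint clip_far_right below 0.17 rad)) or (not (value of joint clip_near_left below 0.17 rad) and not (value of joint clip_near_right below 0.17 rad) and not (value of joint clip_far_left below 0.17 rad) and value of joint clip_far_right below 0.17 rad))), for 0.1 s.
2. the diagonally opposite clip is down as well, the other two still up (((value of joint each of clip_near_left, clip_far_right below 0.17 rad and not (value of joint clip_near_right below 0.17 rad) and not (value of joint clip_far_left below 0.17 rad)) or (not (value of joint clip_near_left below 0.17 rad) and value of joint each of clip_near_right, clip_far_left below 0.17 rad and not (value of joint clip_far_right below 0.17 rad)))), for 0.1 s.
At the end, for the whole second after the job is handed in: All four clips of the food box are pressed down (hinge angles below 0.17 rad, about 10 degrees) (value of joint each of clip_near_left, clip_near_right, clip_far_left, clip_far_right below 0.17 rad); the robot touches nothing.
It fails at once if two clips on the same side or the same end of the food box are down while the other two are up ((value of joint each of clip_near_left, clip_near_right below 0.17 rad and not (value of joint clip_far_left below 0.17 rad) and not (value of joint clip_far_right below 0.17 rad)) or (not (value of joint clip_near_left below 0.17 rad) and not (value of joint clip_near_right below 0.17 rad) and value of joint each of clip_far_left, clip_far_right below 0.17 rad) or (value of joint each of clip_near_left, clip_far_left below 0.17 rad and not (value of joint clip_near_right below 0.17 rad) and not (value of joint clip_far_right below 0.17 rad)) or (not (value of joint clip_near_left below 0.17 rad) and value of joint each of clip_near_right, clip_far_right below 0.17 rad and not (value of joint clip_far_left below 0.17 rad))).
It fails at once if the robot pushes on the square box or its clips (more than 1 N) (contact force between any of the fingers, the arm and square_box above 1 N).
It fails at once if the jar or the bowl is moved more than 30 mm (distance of any of jar, bowl from where it was at the start of the episode above 0.03 m).
It also fails if it takes over 48 s, if anything falls off the work surface, if the arm or the gripper's body presses on something with over 40 N, if the wrist force passes 120 N, or if a joint passes its speed limit or range.

## Robot

A 6-joint arm with a two-finger parallel gripper is mounted at the origin on the work surface. World frame = base frame: x ahead of the robot, y to its left, z up, the work surface at z = 0. Lengths are in m, angles in rad, forces in N, time in s.
With the tool pointing down it reaches from about 0.325 to 0.9 m from the base axis. Payload 3.5 kg.
Tool frame: the origin (TCP) lies on the centre line of the jaws, within the pads' length; the fingertips stand 8 mm ahead of it and the grasp point (between the pads) lies 11 mm behind it; z points along the fingers, y is the direction in which the jaws open and shut (so a half turn about z gives the same grasp; the last joint's range is limited). The gripper opens to 85 mm and grips with 20 to 120 N. Pads are 22 mm wide; open, the fingers measure 114 mm over their backs; the gripper's body (76 mm by 85 mm) begins 54 mm behind the grasp point. The pads swing forward as they close: fully open they stand 13 mm farther back than shut.
Start: joints at [1.133, 0.276, -0.026, 1.268, 0, 1.467], TCP at [0.205, 0.59, 0.214] pointing down, gripper open.
Joint ranges: [-3.12, 3.12], [-0.85, 1.88], [-1.08, 1.24], [-1.95, 2.15], [-1.57, 1.53], [-3.14, 3.14]. Speed limits (rad/s): [2.57, 2.57, 3.14, 3.14, 3.14, 3.14].

## Interface

Orientations are given as a rotation vector (axis times angle).
In Python, from station import ctrl, effector, planner, monitor, vision, workorder gives the robot as it stands. Calls block until the motion is done:
- ctrl.move_pose(position, orientation): joint-space move of the TCP to a pose.
- ctrl.movel(position, frame=None, vel=0.15, until_force=None): straight line of the TCP; frame=None keeps the orientation; vel is the mean speed in m/s. With until_force (N) it stops when the force on the tool has changed by that much, and returns True; else False.
- ctrl.move_joints(angles): joint-space move.
- effector.gripper_to(opening, squeeze=None): finger opening in m; squeeze is the grip in N (None keeps the last); returns when the fingers have stopped.
- ctrl.hold(seconds).
- planner.inverse_kinematics(position, orientation): joint angles nearest the present ones, or None.
- monitor.read_state(): the state.
- vision.snapshot(name): name is "side" or "top" or "wrist"; returns a dict with "pixels" (420x560x3 uint8, red, green, blue), "intrinsics" (3x3 intrinsics, pixels), "k1" (the pictures are not rectified: a ray, as slopes to the right and down, at radius r is drawn at 1 + k1 r^2 times it, then the intrinsics apply), "cam_to_world" (4x4, takes a point from camera to world coordinates). Camera axes: x right, y up, looking along -z (the intrinsics and any distortion apply to the point x, -y, -z); pixel columns grow to the right and rows downward; lengths in m; the calibration is good to about 2 mm. A picture is of the moment at which its call begins. There is no depth.
A pose or a line that the arm cannot do raises ctrl.MotionError and nothing moves.
- workorder.sign_off(): hands the job in, once; it reports no verdict.
Trained networks look in the newest picture that a camera, given by its name, has taken for a name from the list of things; names that differ only in an ending like _2 or _b are one class to them, and where a whole thing is asked for, a point or a joint stands for the part that bears it (a point fixed in the world has none). Each returns a list of dicts, best first, with "score" (0 to 1); they miss things now and then, are a little off and sometimes report something else, mostly with a low value. They report only what shows in the picture. A call takes as long as a camera call.
- vision.find_in(label, camera): "rect" ([left, top, right, bottom] in pixels, round what is visible of it).
The state is a dict: "clock": time; "joints": joint angles; "qd": joint speeds; "joint_torque": joint torques, N m; "eef_pos": TCP position; "eef_rot": TCP orientation; "wrist_force": force on the tool from outside, world axes, zero at the start; "ft_torque": the same for the moment, N m; "width": finger opening in m.
Only numpy, scipy, OpenCV 4.12 (cv2) and the standard library are available. Lean on these libraries where they do the work, as an engineer would, in place of code of your own. Each camera call takes 0.05 s, during which the arm holds its last target. There are 200 camera calls.

## Working session

There is one attempt and no reset: what is moved stays moved. The work goes in short steps, each a Python script; the robot and the scene stay as the last script left them, time stands still between calls to the robot, and variables do not carry over. Pictures are saved under pics/ and viewed, about 8 in all and at most 12, crops included, and the job is handed in when it is done.

```bash
mkdir -p pics; ls
python3 - <<'E'
from station import ctrl, effector, planner, monitor, vision, workorder
import cv2
for n in ("top","side"):
    s=vision.snapshot(n); cv2.imwrite(f"pics/{n}0.png",s["pixels"][:,:,::-1])
    print(n,s["intrinsics"].tolist(),s["k1"],s["cam_to_world"].round(4).tolist() if hasattr(s["cam_to_world"],'round') else s["cam_to_world"])
    for l in ("food_box","clip_near_left","square_box","jar","bowl"):
        print(l,[(r["score"],r["rect"]) for r in vision.find_in(l,n)][:6])
st=monitor.read_state();print(st)
E
```

```text
pics
top [[530.0556293636334, 0.0, 285.33950100625026], [0.0, 530.0556293636334, 210.4991769128766], [0.0, 0.0, 1.0]] -0.0922459033203446 [[0.0232, 0.9895, -0.1427, 0.3604], [-0.9997, 0.0248, 0.0089, -0.0075], [0.0124, 0.1424, 0.9897, 1.3595], [0.0, 0.0, 0.0, 1.0]]
food_box [(0.89, [297.1, 151.4, 394.2, 256.7]), (0.18, [367.5, 167.4, 393.5, 192.1])]
clip_near_left [(0.67, [299.1, 220.8, 325.9, 240.8])]
square_box [(0.74, [202.1, 167.2, 252.2, 236.7])]
jar [(0.95, [425.6, 219.3, 460.8, 244.1])]
bowl [(0.67, [110.5, 181.7, 152.6, 229.0])]
side [[408.739002900418, 0.0, 278.5732104306387], [0.0, 408.739002900418, 216.5791219495149], [0.0, 0.0, 1.0]] -0.04563344276136404 [[0.8918, 0.3418, -0.2965, 0.2266], [-0.4522, 0.6523, -0.6083, -0.6736], [-0.0145, 0.6766, 0.7363, 0.9134], [0.0, 0.0, 0.0, 1.0]]
food_box [(0.87, [264.5, 219.7, 363.9, 316.9]), (0.29, [332.9, 345.7, 361.9, 388.3])]
clip_near_left [(0.71, [261.7, 230.0, 281.9, 250.7]), (0.66, [271.3, 273.7, 294.4, 296.1])]
square_box [(0.82, [229.3, 174.3, 292.5, 227.6])]
jar []
bowl [(0.77, [210.2, 140.0, 248.2, 172.9])]
{'clock': 0.6, 'joints': array([ 1.13260227e+00,  2.76383236e-01, -2.63510126e-02,  1.26801845e+00,
        1.63965002e-05,  1.46742019e+00]), 'qd': array([ 0.00194939,  0.0006739 ,  0.00053675, -0.00122181, -0.00029013,
       -0.00063042]), 'joint_torque': array([-4.58851518e-04, -4.45167875e+01,  2.95371562e+01,  1.31714383e-03,
       -1.37204688e-04,  8.78717898e-08]), 'eef_pos': array([0.20537105, 0.5903127 , 0.21354684]), 'eef_rot': array([-5.23476901e-01, -3.09766854e+00, -7.29180930e-05]), 'wrist_force': array([-0.95464489, -0.52501508, -0.32512542]), 'ft_torque': array([-0.03515115, -0.00379589, -0.01841464]), 'width': 0.08518654007772011}
```

```bash
python3 -c "
import cv2
i=cv2.imread('pics/top0.png');cv2.imwrite('pics/topc.png',cv2.resize(i[130:270,90:480],None,fx=2,fy=2,interpolation=2))
cv2.imwrite('pics/topd.png',cv2.resize(i[135:270,275:415],None,fx=4.4,fy=4.4,interpolation=2))"
```

```text
(no output)
```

View pics/topc.png

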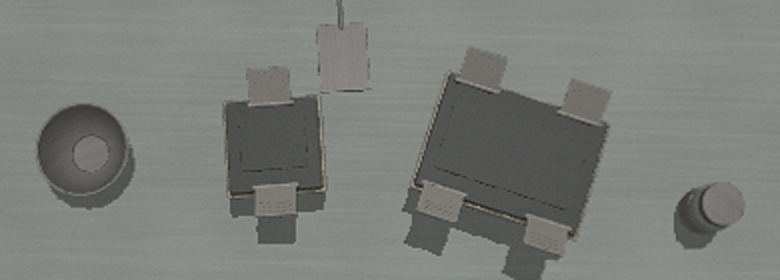

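View pics/topd.png

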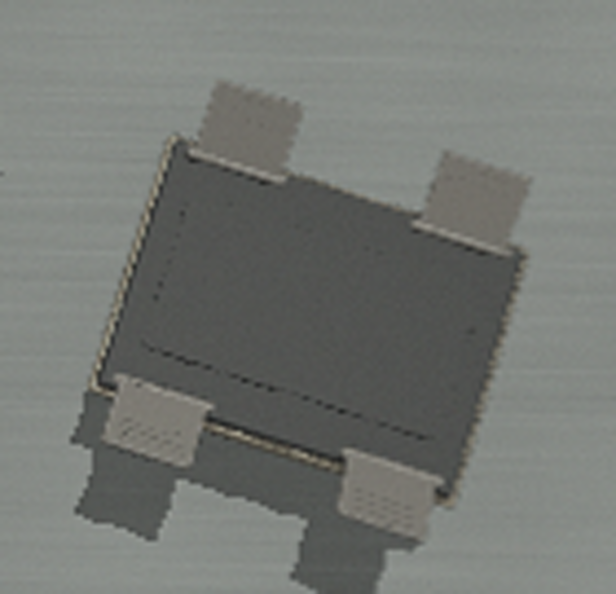

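```bash
cat > h.py <<'E'
import numpy as np, cv2
from scipy.optimize import least_squares
def ray(s,px,z):
    K=np.array(s["intrinsics"]);T=np.array(s["cam_to_world"])
    u=cv2.undistortPoints(np.array(px,float).reshape(-1,1,2),K,np.array([s["k1"],0,0,0,0])).reshape(-1,2)
    d=np.c_[u[:,0],-u[:,1],-np.ones(len(u))]@T[:3,:3].T; o=T[:3,3]
    return o+d*((z-o[2])/d[:,2])[:,None]
def proj(s,P):
    K=np.array(s["intrinsics"]);T=np.array(s["cam_to_world"])
    c=(np.atleast_2d(P)-T[:3,3])@T[:3,:3]; x=c[:,:2]/-c[:,2:]; x[:,1]*=-1
    x=x*(1+s["k1"]*(x**2).sum(1))[:,None]
    return x@K[:2,:2].T+K[:2,2]
def loc2w(p,L):
    c,s=np.cos(p[2]),np.sin(p[2]);L=np.atleast_2d(L)
    return np.c_[p[0]+c*L[:,0]-s*L[:,1],p[1]+s*L[:,0]+c*L[:,1]]
E
python3 - <<'E'
from station import vision
from h import *
s=vision.snapshot("top")
px=np.array([(190,150),(285,180),(413,226),(510,254),(117,377),(213,408),(345,452),(440,485)])/4.4+[275,135]
L=np.array([(66,90),(66,40),(66,-40),(66,-90),(-66,90),(-66,40),(-66,-40),(-66,-90)])/1000
W=ray(s,px,.103)[:,:2]
r=least_squares(lambda p:(loc2w(p,L)-W).ravel(),[.5,0,0])
print(r.x,(r.fun.reshape(-1,2)*1000).round(1).tolist())
c=np.array([(178,138),(525,252),(100,385),(447,500)])/4.4+[275,135]
LC=np.array([(70,100),(70,-100),(-70,100),(-70,-100)])/1000
print((ray(s,c,.1)[:,:2]-loc2w(r.x,LC)).round(4).tolist())
print("square",ray(s,[[202,180],[252,228],[227,167]],.08).round(3).tolist(),"jar",ray(s,[[450,230]],.1),"bowl",ray(s,[[131,205]],.05),"thing",ray(s,[[248,142],[275,176]],[0.0]))
s2=vision.snapshot("side");i=s2["pixels"][:,:,::-1].copy()
for P in loc2w(r.x,L): 
    q=proj(s2,[P[0],P[1],.103])[0]; cv2.circle(i,tuple(int(v) for v in q.round()),1,(0,0,255),-1)
cv2.imwrite("pics/sidec.png",cv2.resize(i[120:400,180:460],None,fx=2.1,fy=2.1,interpolation=2))
np.save("pose.npy",r.x)
E
```

```text
[ 0.55441554 -0.16557635 -0.29526967] [[-1.3, -2.5], [-0.4, 2.3], [0.2, -3.3], [-0.1, 2.6], [-0.5, -2.0], [0.6, 2.6], [-0.4, -1.9], [1.8, 2.1]]
[[0.0019, 0.0006], [0.0011, -0.0009], [-0.0028, 0.0003], [-0.0029, 0.0019]]
square [[0.616, 0.188, 0.08], [0.5, 0.061, 0.08], [0.65, 0.127, 0.08]] jar [[ 0.50431779 -0.41834713  0.1       ]] bowl [[0.55346223 0.36838858 0.05      ]] thing [[0.7368548  0.08313528 0.        ]
 [0.64691723 0.00936073 0.        ]]
```

View pics/sidec.png

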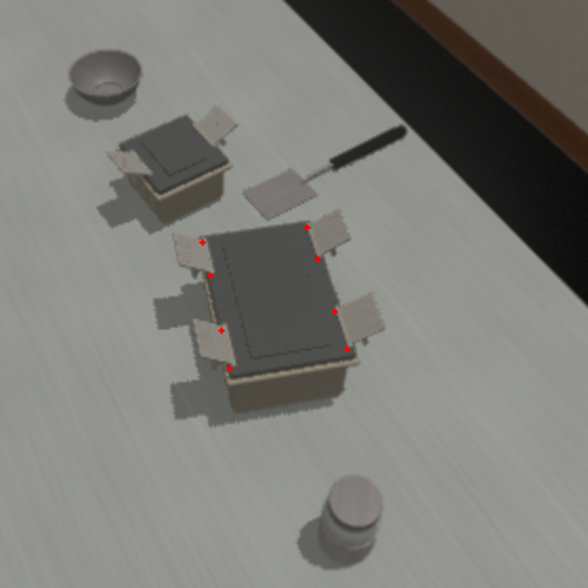

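```bash
cat >> h.py <<'E'
from scipy.spatial.transform import Rotation as R
pose=np.load("pose.npy") if __import__("os").path.exists("pose.npy") else None
S={"nl":(-.087,.065),"nr":(-.087,-.065),"fl":(.087,.065),"fr":(.087,-.065)}
def ori(flip):
    a=pose[2]+(np.pi if flip else 0)
    return (R.from_euler("z",a)*R.from_euler("x",np.pi)).as_rotvec()
def press(k,rv,ctrl,monitor,first=False):
    x,y=loc2w(pose,S[k])[0]
    (ctrl.move_pose if first else lambda p,o:ctrl.movel(p,vel=.2))([x,y,.19 if first else .165],rv)
    f0=monitor.read_state()["wrist_force"][2]
    hit=ctrl.movel([x,y,.107],vel=.04,until_force=20)
    st=monitor.read_state();print(k,hit,st["eef_pos"].round(4),"dFz",round(st["wrist_force"][2]-f0,1),"t",st["clock"])
    ctrl.movel([x,y,.165],vel=.15)
E
python3 - <<'E'
from station import ctrl, effector, planner, monitor, vision
from h import *
for f in (0,1):
    rv=ori(f); print(f,[None if (q:=planner.inverse_kinematics([*loc2w(pose,S[k])[0],.11],rv)) is None else np.round(q,2).tolist() for k in S])
effector.gripper_to(0.0)
f=1 if planner.inverse_kinematics([*loc2w(pose,S["nl"])[0],.19],ori(1)) is not None else 0
qs=[planner.inverse_kinematics([*loc2w(pose,S["nl"])[0],.19],ori(i)) for i in (0,1)]
cur=monitor.read_state()["joints"]
f=int(np.argmin([9e9 if q is None else abs(np.array(q)-cur).max() for q in qs]));print("flip",f)
open("flip","w").write(str(f))
press("nl",ori(f),ctrl,monitor,True)
s=vision.snapshot("side");cv2.imwrite("pics/side1.png",cv2.resize(s["pixels"][120:400,180:460,::-1],None,fx=2.1,fy=2.1,interpolation=2))
E
```

```text
0 [[-0.29, 0.13, -0.44, 1.0, 0.0, -3.13], [-0.55, 0.13, -0.44, 1.0, 0.0, 2.89], [-0.29, 0.42, -0.05, 1.1, 0.0, -3.14], [-0.48, 0.42, -0.05, 1.1, 0.0, 2.95]]
1 [[-0.29, 0.13, -0.44, 1.0, 0.0, 0.01], [-0.55, 0.13, -0.44, 1.0, 0.0, -0.26], [-0.29, 0.42, -0.05, 1.1, 0.0, 0.01], [-0.48, 0.42, -0.05, 1.1, 0.0, -0.19]]
flip 1
nl False [ 0.4903 -0.0781  0.1072] dFz 0.6 t 6.2667
```

View pics/side1.png

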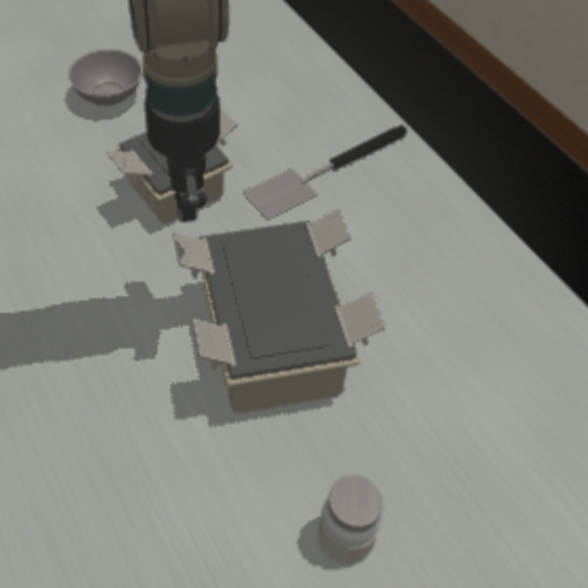

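Run:
```python
from station import ctrl, effector, planner, monitor, vision
from h import *
st=monitor.read_state();print(st["eef_pos"],st["eef_rot"],st["width"])
for n in("side","top"):
    s=vision.snapshot(n);p=st["eef_pos"]
    P=np.array([[p[0],p[1],p[2]-.008],[p[0],p[1],p[2]],[p[0],p[1],.115],[p[0],p[1],.05]])
    q=proj(s,P); print(n,q.round(1).tolist(),((q-[180,120])*2.1).round().tolist(), ((q-[275,135])*4.4).round().tolist())
    i=s["pixels"][:,:,::-1].copy()
    if n=="side":
        x,y=160,180;z=5
        im=cv2.resize(i[180:300,210:370],None,fx=z,fy=z,interpolation=2);o=(210,180)
    else: z=4.4;o=(275,135);im=cv2.resize(i[135:270,275:415],None,fx=z,fy=z,interpolation=2)
    for a,c in zip(q,[(0,0,255),(0,255,0),(255,0,0),(255,0,255)]): cv2.circle(im,tuple(int(v) for v in ((a-o+.5)*z)),3,c,-1)
    cv2.imwrite(f"pics/{n}2.png",im)
```

```text
[ 0.48937373 -0.07786959  0.16409404] [-4.61924960e-01 -3.10599693e+00 -2.81332539e-04] -8.83886566729602e-05
side [[268.7, 230.5], [268.6, 228.3], [269.2, 241.1], [270.0, 256.7]] [[186.0, 232.0], [186.0, 228.0], [187.0, 254.0], [189.0, 287.0]] [[-28.0, 420.0], [-28.0, 411.0], [-25.0, 467.0], [-22.0, 536.0]]
top [[310.9, 230.4], [311.1, 230.1], [309.9, 232.3], [308.3, 234.9]] [[275.0, 232.0], [275.0, 231.0], [273.0, 236.0], [270.0, 241.0]] [[158.0, 420.0], [159.0, 418.0], [153.0, 428.0], [147.0, 440.0]]
```

View pics/side2.png

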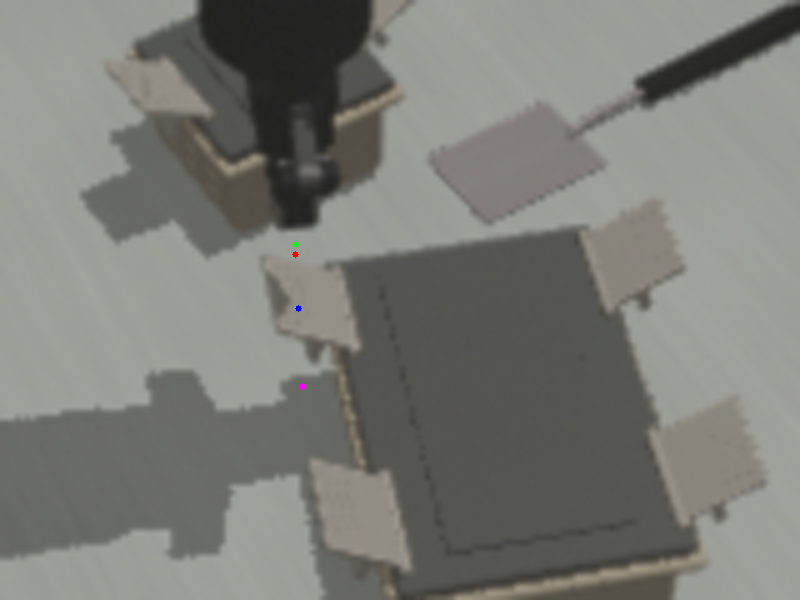

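View pics/top2.png

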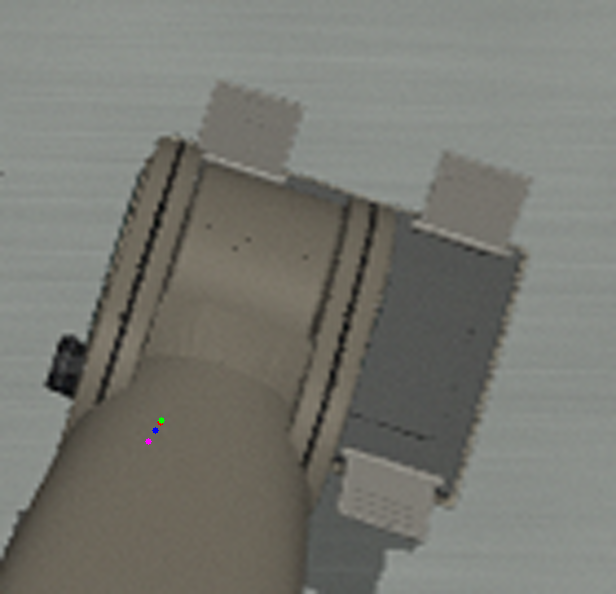

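The camera shows the fingertips about 20 mm higher than the stated TCP implies (or shifted in y), and the clip was not touched. I'll feel for it in small steps, with a force guard.

Run:
```python
from station import ctrl, effector, planner, monitor, vision
from h import *
x,y=loc2w(pose,S["nl"])[0]
ctrl.movel([x,y,.112],vel=.15)
f0=monitor.read_state()["wrist_force"]
for z in np.arange(.107,.079,-.004):
    hit=ctrl.movel([x,y,z],vel=.04,until_force=15)
    st=monitor.read_state();print(round(z,3),hit,st["eef_pos"].round(4),(st["wrist_force"]-f0).round(1),round(st["clock"],1))
    if hit: break
s=vision.snapshot("side");p=st["eef_pos"]
q=proj(s,[p-[0,0,.008]])[0];z=5
im=cv2.resize(s["pixels"][180:300,210:370,::-1],None,fx=z,fy=z,interpolation=2)
cv2.circle(im,tuple(int(v) for v in ((q-[210,180]+.5)*z)),3,(0,0,255),-1)
cv2.imwrite("pics/side3.png",im)
```

```text
0.107 False [ 0.4905 -0.0782  0.1075] [ 0.1  0.8 -0.3] 7.7
0.103 False [ 0.4906 -0.0782  0.1032] [ 1.1 -0.3 -0.5] 8.0
0.099 False [ 0.4903 -0.0781  0.0989] [ 1.5  0.2 -0.6] 8.2
0.095 False [ 0.4898 -0.078   0.0946] [ 0.8  0.4 -0.4] 8.5
0.091 False [ 0.4896 -0.0779  0.0905] [-0.4 -0.5 -2.1] 8.7
0.087 False [ 0.4896 -0.0779  0.0865] [ 0.   0.9 -1.2] 9.0
0.083 False [ 0.4899 -0.078   0.0858] [-8.2  3.  19.2] 9.2
```

View pics/side3.png

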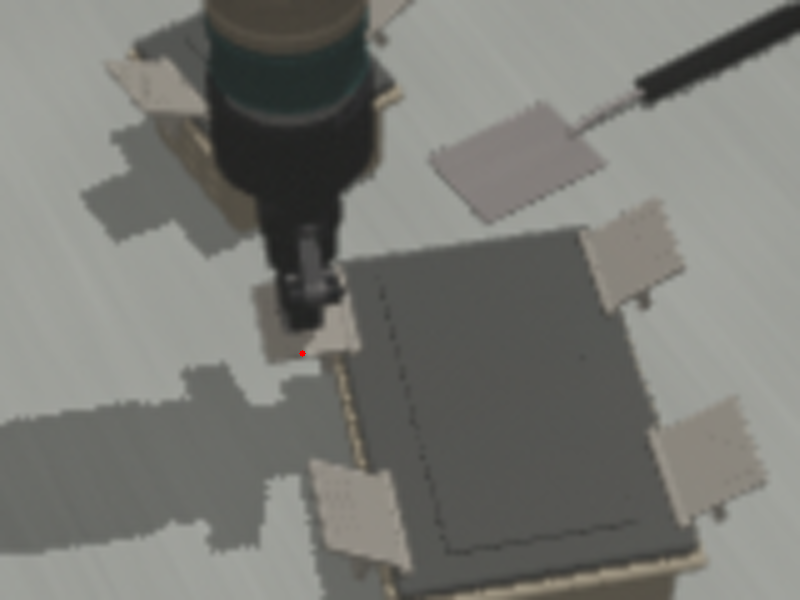

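The near-left clip is now level, and contact came at a TCP height of 0.086. The true fingertip is about 26 mm higher than documented, while sideways it is well centred. I'll use this floor for the other three, starting with the diagonal clip and checking the result.

```bash
sed -i 's/\.107\],vel/.080],vel/; s/else \.165/else .150/; s/y,\.165\],vel=\.15/y,.150],vel=.15/' h.py
python3 - <<'E'
from station import ctrl, effector, planner, monitor, vision
from h import *
rv=ori(1)
p=monitor.read_state()["eef_pos"]; ctrl.movel([p[0],p[1],.15])
def snap(n):
    s=vision.snapshot("side");cv2.imwrite(n,cv2.resize(s["pixels"][180:300,210:370,::-1],None,fx=5,fy=5,interpolation=2))
press("fr",rv,ctrl,monitor)
snap("pics/side4.png")
E
```

```text
fr True [ 0.6203 -0.2538  0.0862] dFz 5.3 t 12.6333
```

View pics/side4.png

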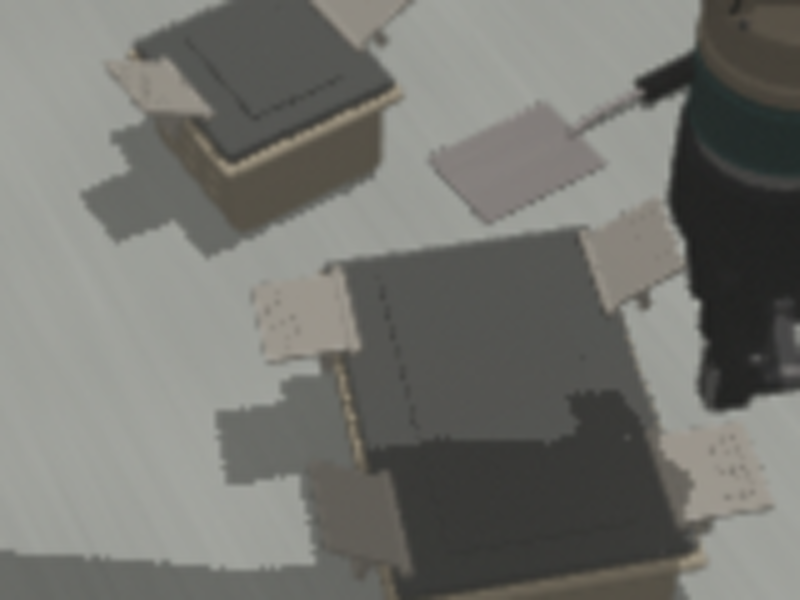

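Near-left (305,315) and far-right (715,470) are level, while near-right (355,515) and far-left (635,255) are still up. Next are the other two, then I withdraw.

Run:
```python
from station import ctrl, effector, planner, monitor, vision
from h import *
rv=ori(1)
press("nr",rv,ctrl,monitor)
press("fl",rv,ctrl,monitor)
p=monitor.read_state()["eef_pos"]
ctrl.movel([p[0],p[1],.25],vel=.2)
ctrl.movel([.42,.1,.3],vel=.25)
print(monitor.read_state()["clock"])
ims=[]
for n,(a,b,c,d) in (("side",(200,320,230,390)),("top",(140,260,280,440))):
    s=vision.snapshot(n);ims.append(cv2.resize(s["pixels"][a:b,c:d,::-1],None,fx=2.5,fy=2.5,interpolation=2))
    print(n,[(l,[r["rect"] for r in vision.find_in(l,n)][:1]) for l in ("jar","bowl")])
cv2.imwrite("pics/fin.png",cv2.vconcat(ims))
```

```text
nr True [ 0.4515 -0.2022  0.0861] dFz 7.5 t 15.7333
fl True [ 0.6581 -0.1292  0.0862] dFz 5.9 t 19.075
21.775
side [('jar', [[332.8, 349.0, 359.5, 386.7]]), ('bowl', [[211.6, 140.1, 249.1, 173.4]])]
top [('jar', [[427.1, 220.2, 460.7, 247.9]]), ('bowl', [[108.5, 179.3, 153.8, 227.6]])]
```

View pics/fin.png

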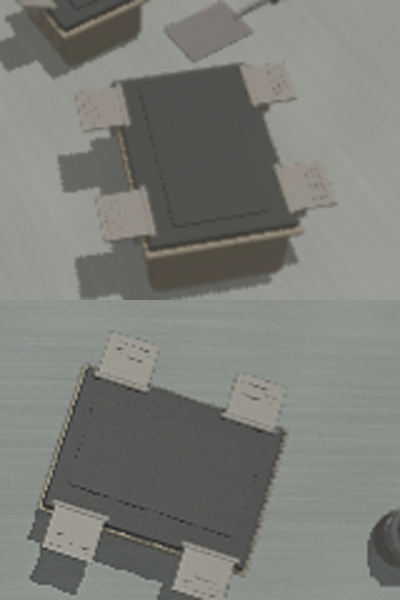

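All four clips lie level in both views, all stopped at the same height of 0.086. The jar and bowl have not moved, and the arm is clear.

```bash
python3 -c "
from station import workorder
workorder.sign_off()"
```

```text
the job is handed in; nothing more can be done
```

I pressed all four clips of the food box down in opposite-corner order: near-left, far-right, near-right, then far-left. I handed the job in at about 22 s on the robot's clock; no verdict is reported.

**Final checks:** All four clips lie level in the side and top pictures, and every press stopped at the same TCP height (0.086 m). The jar and bowl were detected within 1–4 px of where they started, which is detector noise. The robot did not go down onto the square box. The arm was withdrawn to z = 0.3 m, clear of everything.

**What disagreed:**
- **First press missed:** my first press stopped at the TCP height worked out from the documented 8 mm fingertip offset and touched nothing. The fingertips, shut, actually sit about 26 mm higher than that. I found this in the side picture and by feeling down with a force guard, then used the measured height for the rest.
- **Force readings:** after the far-right, near-right and far-left presses the force read only 5–7 N, though the stop was set at 20 N and did trigger. I relied on the pictures and the equal stop heights instead.

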